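Spot-check the test chamber with the reference thermometer

ROBOT

A 6-joint arm with a two-finger parallel gripper is mounted at the origin on a cart in front of the work surface, level with it; the furniture and walls round the work are solid. World frame = base frame: x ahead of the robot, y to its left, z up, the work surface at z = 0. Lengths are in m, angles in degrees, forces in N, time in s.
With the tool pointing down it reaches from about 0.25 to 0.725 m from the base axis. Payload 9.7 kg.
Tool frame: the origin (TCP) lies midway between the tips of the shut fingers; the grasp point (between the pads) lies 19 mm behind it; z points along the fingers, y is the line along which they close (so a half turn about z gives the same grasp; the last joint's range is limited). The gripper opens to 85 mm and grips with 20 to 120 N. Pads are 22 mm wide; open, the fingers measure 114 mm over their backs; the gripper's body (76 mm by 85 mm) begins 54 mm behind the grasp point. The pads swing forward as they close: fully open they stand 13 mm farther back than shut.
Start: joints at [-69.729, 4.979, 10.078, 95.1, 0, 90], TCP at [0.191, -0.516, 0.231] pointing down, gripper open.
Joint ranges: [-179.16, 179.16], [-48.56, 103.87], [-65.8, 70.77], [-126.05, 130.52], [-82.76, 87.17], [-180, 180]. Speed limits (degrees/s): [127.2, 127.2, 147.25, 180, 180, 180].

INTERFACE

Orientations are given as [roll, pitch, yaw] about the fixed x, y, z axes, in that order (R = Rz(yaw) Ry(pitch) Rx(roll)).
In Python, from workcell import * gives the robot as it stands.
- The arm moves only by the tool servo_tool, never from a script. Its argument "moves" is a list of rows, each a list of 4 numbers: the shift along the world's x, y, z in shares of 100 cm (1.0 is 100 cm), then the turn about the world's z in shares of pi/2 rad (1.0 is pi/2 rad). A call has 1 to 20 rows; each row is the pose to reach, as a shift and turn from the pose commanded when the call began; what a row does not reach only later rows make up. A row lasts 1/12 s, in which the tool goes at most 41.7 mm and 7.16 degrees, less where a joint would pass 70% of its speed; a pose out of reach is approached as far as the arm can. A call with a gripper value outside its range is refused whole. "claw" is the closure, from 0 (fully open) to 1 (shut), set as the call begins (left out, the last holds). The fingers move at their own pace and stop on an object; "force" is the grip in N (left out, the last holds). Time passes only in rows, so rows that repeat a pose let the fingers close. It gives the time, the measured TCP pose, the force, the opening and the grip force at its end, in the units of the state.
- get_obs(): the state, without advancing time (a new reading comes with each control period).
- camera(name): name is "scene" or "top"; returns the picture (420x560x3 uint8, red, green, blue); there is no depth.
- get_calibration(name): a dict with "fx", "fy", "cx", "cy" (pixels), "rvec" (rotation vector, rad) and "tvec" (3), from world to camera coordinates, as OpenCV has them. Camera axes: x right, y down, z forward; pixel columns grow to the right and rows downward; lengths in m; the calibration is good to about 2 mm. A picture is of the moment at which its call begins. get_calibration takes no time and is no camera call.
- job_done(): hands the job in; it is judged then, once.
The state is a dict: "time": time; "q": joint angles; "qd": joint speeds; "joint_efforts": joint torques, N m; "ee_pos": TCP position; "tcp_rot": TCP orientation; "wrist_force": force on the tool from outside, world axes, zero at the start; "torque": the same for the moment, N m; "opening": finger opening in m; "grasp_force": force on a finger pad.
Only numpy, scipy, OpenCV 4.12 (cv2) and the standard library are available. Lean on these libraries where they do the work, as an engineer would, in place of code of your own. Each camera call takes 0.05 s, during which the arm holds its last target. There are 200 camera calls.

TASK

Lift the lid of the small white test chamber, which has a bar handle in front, until it leans back on its stop, and let go of it. Then take the yellow reference thermometer out of its stand and lower its steel stem, upright, through the guide hole (the blue bush) in the deck under the lid, without the thermometer ever touching the chamber, until the black ring on the stem is level with the top of the bush. Finish while still holding the thermometer there: upright, still, with the stem centred in the hole; leave the other things on the bench where they are.

Things in the scene. Friction and masses are not known exactly. Their poses are not given: they have to be found in the camera images.
- chamber: White test chamber, fixed, 160 (x) x 180 (y) x 108 mm high without lid (125 mm with it). Origin: centre of its underside on the table; z up. Its front (grey panel, display, keys) faces its own -x, towards the robot. Walls 8 mm, rim at z = 108 mm; inside the rim an aluminium deck at z = 96 mm with rubber stoppers 9 mm high. Two stop arms stand behind the hinge, 140 mm high.
- lid_hinge (a point): Middle of the lid's hinge line at the chamber's rear top edge: 86 mm behind (+x of the chamber) its origin, 109 mm over the table. The hinge line runs along the chamber's y. Axes as the chamber's.
- lid_handle (a point): Middle of the lid's bar handle (moves with the lid): round steel bar 10 mm thick, along the chamber's y, 87 mm free between its two end arms, 34 mm free gap to the lid's front edge. Lid shut: level in front of the chamber, 206 mm before the hinge line and 9 mm above it. Gripped across from above, the bar turns between the pads, so the tool can point down throughout. Axes turn with the lid.
- lid (a joint): Lid angle, rad: 0 shut, 1.80 leaning back on its stop, just past upright. Weighs 0.32 kg; falls shut if let go before about 1.5, sinks softly back onto the stop if let go beyond about 1.65. As it grows, the bar swings from the front up over the hinge line on a circle of 206 mm radius.
- guide_hole (a point): Centre of the mouth of the guide hole: blue round bush, 48 mm outside, vertical bore 24 mm, 3 mm proud of the deck, 99 mm over the table; 18 mm in front (-x) and 22 mm to the right (-y) of the chamber's centre, under the lid. The bush is 17 mm long; below it is open hollow down to a floor 85 mm under the mouth. z up, axes as the chamber's.
- stand: Thermometer stand, fixed: dark round foot of 84 mm, grey upright tube about 28 mm thick, top 113 mm over the table, bore 15 mm. Origin: centre of the underside.
- probe: Yellow reference thermometer, loose, about 0.13 kg, upright in the stand, its 23 mm flange (z = 101 mm) on the tube. Origin: tip of its stem; z along the stem up to the handle. Stem 8 mm thick. Handle z = 110 to 186 mm, 24 (x) x 36 (y) mm, display on its -x face: grip across the 36 mm (own y) from above. In the stand the tip is 12 mm over the table; it must rise over 101 mm to come out.
- stem_tip (a point): Tip of the thermometer's stem (the same point as the probe's origin).
- stem_ring (a point): Middle of the 3 mm black ring marked round the stem, on its axis, 60 mm above the tip.
- cap_with_board: Bystander: green round cap with a circuit board, 87 x 94 x 32 mm, lying loose on the table. Leave alone.
- sensor: Bystander: green sensor tube with a flared head, 194 x 118 x 102 mm, lying loose on the table. Leave alone.
- small_beaker: Bystander: small clear beaker, 81 x 89 x 102 mm, standing loose on the table. Leave alone.
Mind the look-alikes: they are no part of the job. Of the things like the probe, leave any that is pink or purple; of the rest the larger one is meant.

How it is judged (in metres and radians):
On the way, in this order (a step that is already met when the one before it is completed fails the run):
1. the lid leans on its stop and has been let go (value of joint lid above 1.72 rad and contact force between the fingers and chamber below 0.1 N), for 0.3 s.
2. the thermometer is drawn out of its stand with the lid open (z of stem_tip in the frame of stand above 0.116 m and value of joint lid above 1.72 rad and contact force between the fingers and probe above 1 N), for 0.1 s.
3. the stem has entered the guide hole, upright (z of stem_tip in the frame of guide_hole below -0.005 m and horizontal distance between stem_tip and guide_hole below 0.009 m and angle between probe's own z axis and vertical below 0.12 rad), for 0.1 s.
At the end, for the whole second after the job is handed in: The lid leans on its stop (angle over 1.72); the gripper still holds the thermometer, upright within 0.07 rad, under 10 mm/s, touching no part of the chamber; the black ring is within 6 mm of the height of the bush's top; ring and tip are within 4.5 mm of the hole's axis (value of joint lid above 1.72 rad and horizontal distance between each of stem_tip, stem_ring and guide_hole below 0.0045 m and z of stem_ring in the frame of guide_hole between -0.006 and 0.006 m and angle between probe's own z axis and vertical below 0.07 rad and linear speed of probe below 0.01 m/s and contact force between the fingers and probe above 1 N and contact force between probe and chamber below 0.1 N); the arm keeps its last pose, push and grip.
It fails at once if the thermometer touches the chamber or its lid (contact force between probe and chamber above 0.3 N).
It fails at once if the cap with the circuit board is moved (distance of cap_with_board from where it was at the start of the episode above 0.015 m).
It fails at once if the sensor tube is moved (distance of sensor from where it was at the start of the episode above 0.015 m).
It fails at once if the small beaker is moved (distance of small_beaker from where it was at the start of the episode above 0.015 m).
It also fails if it takes over 59 s, if anything falls off the work surface, if the arm or the gripper's body presses on something with over 40 N, if the wrist force passes 120 N, or if a joint passes its speed limit or range.

## Working session

There is one attempt and no reset: what is moved stays moved. The work goes in short steps, Python scripts to look and compute and a tool call to move; the robot and the scene stay as the last step left them, time stands still between calls to the robot, and variables do not carry over. Pictures are saved under pics/ and viewed, at most 10 in all, crops included, and the job is handed in when it is done.

Besides the shell and the picture viewer there is one more tool, called after ">>>" as name([rows], argument=value, ...), one row to a line, values as JSON. servo_tool: Moves the arm, as the interface text tells. Its arguments: {"type":"object","properties":{"moves":{"type":"array","items":{"type":"array","items":{"type":"number"}}},"claw":{"type":"number"},"force":{"type":"number"}},"required":["moves"]}

```bash
mkdir -p pics; cat > h.py <<'E'
from workcell import *
import numpy as np, cv2
def cal(n):
    c=get_calibration(n);R=cv2.Rodrigues(np.array(c["rvec"],float))[0];t=np.array(c["tvec"],float).ravel()
    return c,R,t
def ray(n,u,v):
    c,R,t=cal(n);d=R.T@np.array([(u-c["cx"])/c["fx"],(v-c["cy"])/c["fy"],1]);return -R.T@t,d/np.linalg.norm(d)
def onz(n,u,v,z):
    o,d=ray(n,u,v);return o+d*(z-o[2])/d[2]
def tri(p1,p2):
    (a,d),(b,e)=ray("scene",*p1),ray("top",*p2)
    s=np.linalg.lstsq(np.stack([d,-e],1),b-a,rcond=None)[0]
    P,Q=a+s[0]*d,b+s[1]*e;return (P+Q)/2,np.linalg.norm(P-Q)
def proj(n,P):
    c,R,t=cal(n);q=R@np.array(P)+t;return np.array([c["fx"]*q[0]/q[2]+c["cx"],c["fy"]*q[1]/q[2]+c["cy"]])
def snap(n,f):
    im=camera(n);cv2.imwrite("pics/"+f,im[:,:,::-1]);return im
E
python3 - <<'E'
from h import *
np.set_printoptions(precision=3,suppress=True)
for n in("scene","top"):
    snap(n,n+"0.png");c,R,t=cal(n);print(n,c["fx"],-R.T@t)
print(get_obs())
E
```

```text
scene 425.9547017075387 [ 0.059 -0.892  0.602]
top 531.7037100048925 [ 0.314 -0.229  1.035]
{'time': 0.1, 'q': array([-69.729,   5.007,  10.04 ,  95.102,   0.001,  90.   ]), 'qd': array([-0.058, -0.106,  0.181, -0.061,  0.048,  0.08 ]), 'joint_efforts': array([  0.001, -52.156,  46.565,   0.016,   0.   ,  -0.   ]), 'ee_pos': array([ 0.19 , -0.516,  0.231]), 'tcp_rot': array([-179.93 ,   -0.001,   20.271]), 'wrist_force': array([ 0.277,  0.297, -0.327]), 'torque': array([ 0.051, -0.053, -0.049]), 'grasp_force': 0.0, 'opening': 0.08543081680987419}
```

View pics/scene0.png

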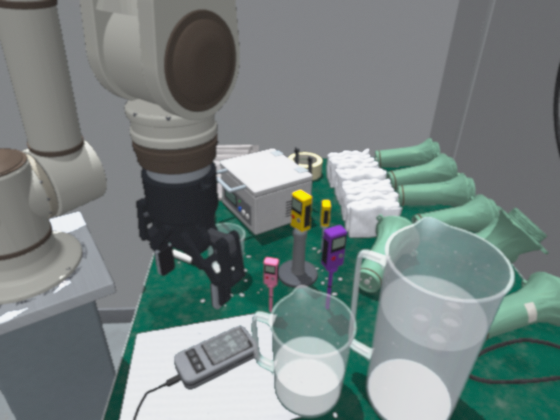

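View pics/top0.png

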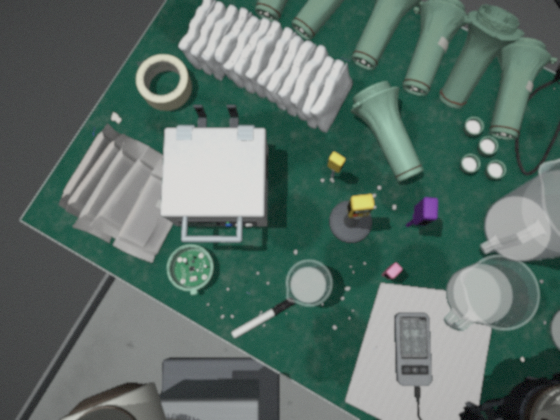

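Candidates for the probe are large yellow (top 360,206 / scene 301,210), small yellow (337,160 / 326,213), purple (427,210 / 333,248) and pink (394,271 / 271,272). The large yellow one in the dark-footed stand fits, being neither pink nor purple and the larger of the two yellows. I'll confirm it in an enlarged crop.

```bash
python3 - <<'E'
from h import *
np.set_printoptions(precision=3,suppress=True)
a=cv2.imread("pics/scene0.png")[130:295,205:355];b=cv2.imread("pics/top0.png")[95:285,150:380]
a=cv2.resize(a,None,fx=600/165*.9,fy=600/165*.9,interpolation=2)
cv2.imwrite("pics/cs.png",cv2.resize(cv2.imread("pics/scene0.png")[130:295,205:355],None,fx=3.6,fy=3.6,interpolation=2))
cv2.imwrite("pics/ct.png",cv2.resize(b,None,fx=3,fy=3,interpolation=2))
for n in("scene","top"):
    im=cv2.imread(f"pics/{n}0.png");hsv=cv2.cvtColor(im,cv2.COLOR_BGR2HSV)
    m=cv2.inRange(hsv,(20,150,90),(32,255,255))
    k,l,s,c=cv2.connectedComponentsWithStats(m)
    for i in range(1,k):
        if s[i,4]>25: print(n,s[i],c[i])
for p in((0,0),(560,0),(0,420),(560,420)):print(p,onz("top",*p,0)[:2])
for p in((166,128),(266,128),(266,222),(163,217)):print(p,onz("top",*p,.125)[:2])
for p in((182,238),(241,238)):print(p,onz("top",*p,.118)[:2])
E
```

```text
scene [291 190  21  41 439] [300.756 209.26 ]
scene [321 200  10  26 157] [325.019 210.287]
top [329 161  11  10  49] [334.02  165.592]
(0, 0) [0.978 0.399]
(560, 0) [ 0.956 -0.806]
(0, 420) [0.12  0.316]
(560, 420) [ 0.111 -0.711]
(166, 128) [ 0.637 -0.003]
(266, 128) [ 0.634 -0.183]
(266, 222) [ 0.463 -0.182]
(163, 217) [ 0.474 -0.003]
(182, 238) [ 0.438 -0.036]
(241, 238) [ 0.437 -0.138]
```

View pics/cs.png

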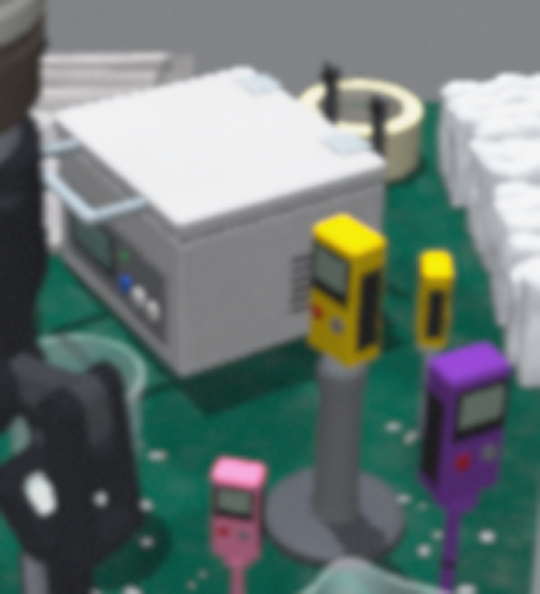

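View pics/ct.png

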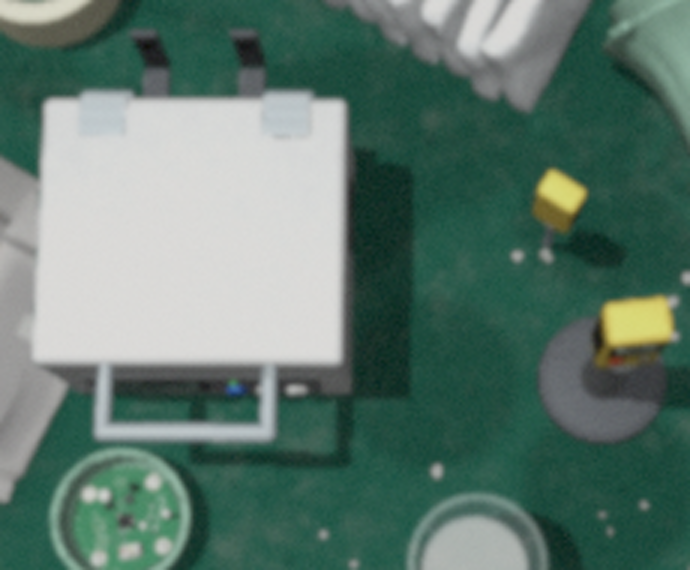

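The crop confirms it: the large yellow handle sits in the tube of the dark-footed stand (scene 301,210; top 363,202), and the small yellow one stands on a thin stem. The bar handle in the top view runs from about (182,239) to (242,239), and the green cap lies just in front of it. Next I'll triangulate.

```bash
python3 - <<'E'
from h import *
np.set_printoptions(precision=4,suppress=True)
T=lambda x,y:((x+.5)/3-.5+150,(y+.5)/3-.5+95)
S=lambda x,y:((x+.5)/3.6-.5+205,(y+.5)/3.6-.5+130)
print("bar right end",tri(S(95,218),T(271,434)))
for p in((99,432),(272,434),(185.5,433)):print("bar@.118",onz("top",*T(*p),.118))
print("lid rear-right",tri(S(384,160),T(347,98)),"front-right",tri(S(180,226),T(343,363)),"rear-left",tri(S(240,68),T(46,98)),"front-left",tri(S(54,124),T(34,361)))
print("lid@.125",[onz("top",*T(*p),.125)[:2] for p in((46,98),(347,98),(343,363),(34,361))])
print("probe top",tri(S(349,235),T(638,322)),onz("top",*T(638,322),.198))
print("foot",onz("top",*T(602,380),.01))
# mask of top face
im=cv2.imread("pics/top0.png");hsv=cv2.cvtColor(im,cv2.COLOR_BGR2HSV)
m=cv2.inRange(hsv,(20,100,150),(35,255,255));m[:180]=0
k,l,s,c=cv2.connectedComponentsWithStats(m);i=1+s[1:,4].argmax();print(s[i],c[i])
cn=np.argwhere(l==i)[:,::-1].astype(np.float32);b=cv2.boxPoints(cv2.minAreaRect(cn));w=np.array([onz("top",*p,.198)[:2] for p in b]);print(b,w,w.mean(0))
for j in range(3):
    d=w[j+1]-w[j];print(np.linalg.norm(d),np.degrees(np.arctan2(d[1],d[0])))
im=cv2.imread("pics/scene0.png");hsv=cv2.cvtColor(im,cv2.COLOR_BGR2HSV)
m=cv2.inRange(hsv,(20,150,200),(35,255,255));m[:,315:]=0
k,l,s,c=cv2.connectedComponentsWithStats(m);i=1+s[1:,4].argmax();print("scene",s[i],c[i])
E
```

```text
bar right end (array([ 0.4353, -0.1369,  0.1176]), np.float64(0.0016317150641454155))
bar@.118 [ 0.4369 -0.0368  0.118 ]
bar@.118 [ 0.4344 -0.1372  0.118 ]
bar@.118 [ 0.4357 -0.087   0.118 ]
lid rear-right (array([ 0.6334, -0.1804,  0.1247]), np.float64(0.00463507225733541)) front-right (array([ 0.4746, -0.1783,  0.1205]), np.float64(0.0013095043258851671)) rear-left (array([0.6366, 0.0018, 0.1203]), np.float64(0.006923888545038791)) front-left (array([0.4792, 0.0043, 0.1122]), np.float64(0.002178315788850122))
lid@.125 [array([ 0.6382, -0.0008]), array([ 0.6355, -0.1815]), array([ 0.4744, -0.1788]), array([0.4779, 0.0007])]
probe top (array([ 0.4821, -0.3409,  0.1935]), np.float64(0.0009536596139727312)) [ 0.4816 -0.3406  0.198 ]
foot [ 0.4812 -0.3407  0.01  ]
[351 194  23  16 313] [362.0511 201.754 ]
[[350.2073 195.8659]
 [372.3781 193.4025]
 [373.9634 207.6707]
 [351.7927 210.1341]] [[ 0.4919 -0.3215]
 [ 0.4955 -0.3572]
 [ 0.4721 -0.3588]
 [ 0.4686 -0.3232]] [ 0.482  -0.3402]
0.035912877856811694 -84.30829701231966
0.0234284810881569 -176.2322874418633
0.0357182529197694 95.67418801572506
scene [292 190  19  11 127] [301.4016 194.9055]
```

Units first: shifts go in shares of 100 cm and turns go in shares of pi/2 rad. So 42.9 cm is 0.429, 24.5 cm is 0.245, 1.2 rad is 0.7639.

>>> servo_tool([
  [0, 0, 0.02, 0],
  [0.015, 0.025, 0.03, 0.0509],
  [0.035, 0.06, 0.03, 0.1146],
  [0.055, 0.095, 0.03, 0.1783],
  [0.075, 0.13, 0.03, 0.2419],
  [0.095, 0.165, 0.03, 0.3056],
  [0.115, 0.2, 0.03, 0.3692],
  [0.135, 0.235, 0.03, 0.4329],
  [0.155, 0.27, 0.03, 0.4966],
  [0.175, 0.305, 0.03, 0.5602],
  [0.195, 0.34, 0.03, 0.6239],
  [0.215, 0.375, 0.03, 0.6875],
  [0.235, 0.41, 0.03, 0.7448],
  [0.245, 0.429, 0.02, 0.7639],
  [0.245, 0.429, 0, 0.7639],
  [0.245, 0.429, 0, 0.7639],
  [0.245, 0.429, 0, 0.7639],
], claw=0.6, force=40)

```text
time: 1.52
ee_pos: [0.4349, -0.0867, 0.2306]
tcp_rot: [-179.9, -0.0, 89.0]
wrist_force: [0.0, -0.5, 0.8]
opening: 0.0341
grasp_force: 0.0
```

To row units: -13 cm is -0.13, -12.5 cm is -0.125.

>>> servo_tool([
  [0, 0, -0.03, 0],
  [0, 0, -0.06, 0],
  [0, 0, -0.08, 0],
  [0, 0, -0.095, 0],
  [0, 0, -0.105, 0],
  [0, 0, -0.115, 0],
  [0, 0, -0.125, 0],
  [0, 0, -0.13, 0],
  [0, 0, -0.13, 0],
])

```text
time: 2.27
ee_pos: [0.4353, -0.087, 0.1006]
tcp_rot: [-179.9, -0.0, 89.0]
wrist_force: [0.4, 0.0, 0.1]
opening: 0.034
grasp_force: 0.0
```

>>> servo_tool([
  [0, 0, 0, 0],
  [0, 0, 0, 0],
  [0, 0, 0, 0],
  [0, 0, 0, 0],
  [0, 0, 0, 0],
  [0, 0, 0, 0],
], claw=1)

```text
time: 2.77
ee_pos: [0.4357, -0.087, 0.1021]
tcp_rot: [180.0, 0.0, 89.0]
wrist_force: [-3.8, -1.0, 7.2]
opening: 0.0084
grasp_force: 39.2
```

To row units: 17.9 cm is 0.179, 13.15 cm is 0.1315.

>>> servo_tool([
  [0.0005, 0, 0.01, 0],
  [0.002, 0, 0.022, 0],
  [0.006, 0, 0.042, 0],
  [0.012, 0, 0.062, 0],
  [0.02, 0, 0.081, 0],
  [0.03, 0, 0.099, 0],
  [0.042, -0.001, 0.116, 0],
  [0.055, -0.001, 0.1315, 0],
  [0.07, -0.001, 0.146, 0],
  [0.086, -0.001, 0.159, 0],
  [0.103, -0.002, 0.17, 0],
  [0.122, -0.002, 0.179, 0],
  [0.122, -0.002, 0.179, 0],
  [0.122, -0.002, 0.179, 0],
])

```text
time: 3.93
ee_pos: [0.5581, -0.089, 0.2838]
tcp_rot: [179.8, 0.0, 89.0]
wrist_force: [-6.4, -0.7, 12.8]
opening: 0.0082
grasp_force: 42.2
```

>>> servo_tool([
  [0.009, 0, 0.008, 0],
  [0.019, 0, 0.01, 0],
  [0.029, -0.001, 0.013, 0],
  [0.039, -0.001, 0.0155, 0],
  [0.049, -0.001, 0.0175, 0],
  [0.059, -0.001, 0.019, 0],
  [0.069, -0.001, 0.02, 0],
  [0.08, -0.001, 0.0205, 0],
  [0.09, -0.002, 0.02, 0],
  [0.1, -0.002, 0.02, 0],
  [0.11, -0.002, 0.019, 0],
  [0.118, -0.002, 0.018, 0],
  [0.118, -0.002, 0.018, 0],
  [0.118, -0.002, 0.018, 0],
])

```text
time: 5.1
ee_pos: [0.6763, -0.091, 0.2996]
tcp_rot: [179.9, 0.0, 89.0]
wrist_force: [1.7, -1.7, 3.8]
opening: 0.0083
grasp_force: 41.7
```

To row units: 1 cm is 0.01, 0.5 cm is 0.005.

>>> servo_tool([
  [0.005, 0, -0.001, 0],
  [0.01, 0, -0.002, 0],
  [0.01, 0, -0.002, 0],
])

```text
time: 5.35
ee_pos: [0.6866, -0.0911, 0.2974]
tcp_rot: [179.8, 0.0, 89.0]
wrist_force: [2.4, -2.6, 7.2]
opening: 0.0079
grasp_force: 42.2
```

To row units: 0.4 cm is 0.004, 0.2 cm is 0.002.

>>> servo_tool([
  [0, 0, 0, 0],
  [0, 0, 0, 0],
  [0, 0, 0, 0],
  [0, 0, 0, 0],
  [0.002, 0, 0, 0],
  [0.004, 0, 0, 0],
  [0.004, 0, 0, 0],
], claw=0.3)

```text
time: 5.93
ee_pos: [0.6898, -0.0909, 0.296]
tcp_rot: [-180.0, -0.0, 89.0]
wrist_force: [-0.3, 0.6, 0.6]
opening: 0.0597
grasp_force: 0.0
```

To row units: 5 cm is 0.05, 4 cm is 0.04.

>>> servo_tool([
  [0, 0, 0.01, 0],
  [0, 0, 0.02, 0],
  [0, 0, 0.03, 0],
  [0, 0, 0.04, 0],
  [0, 0, 0.05, 0],
  [0, 0, 0.05, 0],
])

```text
time: 6.43
ee_pos: [0.6897, -0.0909, 0.3479]
tcp_rot: [179.9, 0.0, 89.0]
wrist_force: [-0.7, -0.6, 0.1]
opening: 0.0599
grasp_force: 0.0
```

```bash
python3 - <<'E'
from h import *
a=snap("scene","s1.png");b=snap("top","t1.png")
o=np.hstack([cv2.resize(a[100:300,180:360],None,fx=2.2,fy=2.2),cv2.resize(b[100:300,130:310],None,fx=2.2,fy=2.2)])
cv2.imwrite("pics/c1.png",o[:,:,::-1])
E
```

```text
(no output)
```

View pics/c1.png

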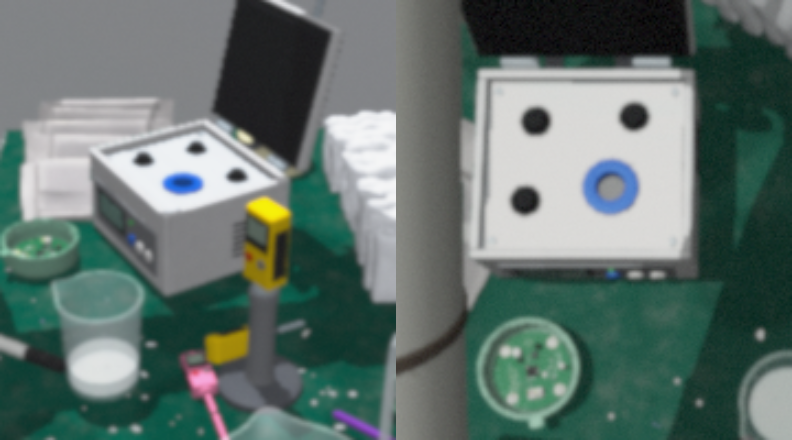

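The lid leans back open, and the blue bush shows at about top (226,185) and scene (263,183). The look-alikes without a stand have toppled by themselves. The thermometer is still in its stand. Now I'll measure the bush and re-measure the probe.

```bash
python3 - <<'E'
from h import *
np.set_printoptions(precision=4,suppress=True)
P={}
for n,f,z in(("scene","s1",0),("top","t1",0)):
    im=cv2.imread(f"pics/{f}.png");hsv=cv2.cvtColor(im,cv2.COLOR_BGR2HSV)
    m=cv2.inRange(hsv,(100,130,80),(125,255,255))
    k,l,s,c=cv2.connectedComponentsWithStats(m);i=1+s[1:,4].argmax()
    pts=cv2.findContours((l==i).astype(np.uint8),cv2.RETR_EXTERNAL,cv2.CHAIN_APPROX_NONE)[0][0]
    e=cv2.fitEllipse(pts);print(n,s[i],e);P[n]=e[0]
    m=cv2.inRange(hsv,(20,100,150),(35,255,255))
    k,l,s,c=cv2.connectedComponentsWithStats(m)
    for i in range(1,k):
        if s[i,4]>60: print("yel",n,s[i],c[i])
print(tri(P["scene"],P["top"]),onz("top",*P["top"],.099),onz("scene",*P["scene"],.099))
im=cv2.imread("pics/t1.png");hsv=cv2.cvtColor(im,cv2.COLOR_BGR2HSV)
m=cv2.inRange(hsv,(20,100,150),(35,255,255));m[:,:345]=0;m[:190]=0;m[215:]=0
b=cv2.boxPoints(cv2.minAreaRect(np.argwhere(m>0)[:,::-1].astype(np.float32)));w=np.array([onz("top",*p,.198)[:2] for p in b]);print(w,w.mean(0))
E
```

```text
scene [255 179  17   9 116] ((262.7444763183594, 182.96348571777344), (7.863765716552734, 16.055402755737305), 89.51114654541016)
yel scene [292 189  20  16 174] [301.7241 195.5747]
yel scene [275 251  17  14 173] [282.6705 257.1676]
top [216 174  23  22 266] ((227.13490295410156, 184.4520721435547), (21.48284149169922, 22.343421936035156), 83.53768157958984)
yel top [351 194  23  16 314] [362.035  201.7325]
(array([ 0.5377, -0.1098,  0.0941]), np.float64(0.001381314037499458)) [ 0.5372 -0.1107  0.099 ] [ 0.5324 -0.1172  0.099 ]
[[ 0.4923 -0.3216]
 [ 0.4954 -0.3573]
 [ 0.4719 -0.3586]
 [ 0.4688 -0.3231]] [ 0.4821 -0.3402]
```

View pics/t1.png

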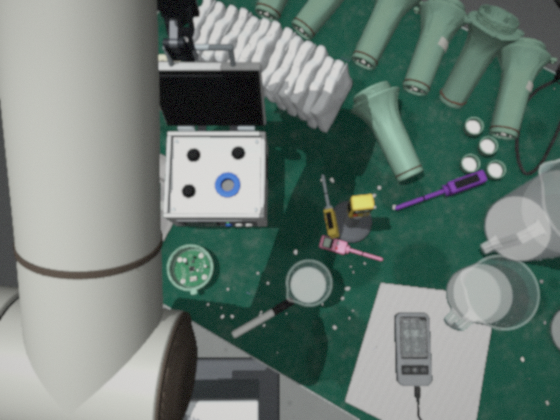

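To row units: -24.95 cm is -0.2495, -20.8 cm is -0.208, -1.466 rad is -0.9333.

>>> servo_tool([
  [-0.01, -0.01, 0, -0.0509],
  [-0.02, -0.025, 0, -0.1146],
  [-0.035, -0.04, 0, -0.1783],
  [-0.05, -0.06, 0, -0.2419],
  [-0.065, -0.08, 0, -0.3056],
  [-0.08, -0.1, 0, -0.3692],
  [-0.095, -0.12, 0, -0.4329],
  [-0.11, -0.14, 0, -0.4966],
  [-0.125, -0.16, 0, -0.5602],
  [-0.14, -0.18, 0, -0.6239],
  [-0.16, -0.2, -0.01, -0.6875],
  [-0.18, -0.22, -0.03, -0.7512],
  [-0.2, -0.24, -0.05, -0.8149],
  [-0.208, -0.2495, -0.07, -0.8785],
  [-0.208, -0.2495, -0.08, -0.9333],
  [-0.208, -0.2495, -0.09, -0.9333],
  [-0.208, -0.2495, -0.09, -0.9333],
  [-0.208, -0.2495, -0.09, -0.9333],
], claw=0.1)

```text
time: 8.03
ee_pos: [0.4809, -0.34, 0.2554]
tcp_rot: [-179.9, 0.1, 5.1]
wrist_force: [0.1, -0.7, 0.7]
opening: 0.0762
grasp_force: 0.0
```

To row units: -10.5 cm is -0.105, -9.5 cm is -0.095.

>>> servo_tool([
  [0.001, 0, -0.02, 0],
  [0.001, 0, -0.04, 0],
  [0.001, 0, -0.06, 0],
  [0.001, 0, -0.075, 0],
  [0.001, 0, -0.085, 0],
  [0.001, 0, -0.095, 0],
  [0.001, 0, -0.105, 0],
  [0.001, 0, -0.105, 0],
  [0.001, 0, -0.105, 0],
])

```text
time: 8.78
ee_pos: [0.4826, -0.3404, 0.1514]
tcp_rot: [-180.0, 0.0, 5.0]
wrist_force: [-0.1, 0.8, 0.5]
opening: 0.077
grasp_force: 0.0
```

>>> servo_tool([
  [0, 0, 0, 0],
  [0, 0, 0, 0],
  [0, 0, 0, 0],
  [0, 0, 0, 0],
  [0, 0, 0, 0],
  [0, 0, 0, 0],
], claw=1, force=50)

```text
time: 9.28
ee_pos: [0.4828, -0.3408, 0.1521]
tcp_rot: [179.9, -0.1, 5.0]
wrist_force: [-0.1, -1.6, 4.8]
opening: 0.0354
grasp_force: 49.8
```

To row units: 15 cm is 0.15, 14.5 cm is 0.145.

>>> servo_tool([
  [0, 0, 0.005, 0],
  [0, 0, 0.015, 0],
  [0, 0, 0.025, 0],
  [0, 0, 0.035, 0],
  [0, 0, 0.045, 0],
  [0, 0, 0.055, 0],
  [0, 0, 0.065, 0],
  [0, 0, 0.075, 0],
  [0, 0, 0.085, 0],
  [0, 0, 0.095, 0],
  [0, 0, 0.105, 0],
  [0, 0, 0.115, 0],
  [0, 0, 0.125, 0],
  [0, 0, 0.135, 0],
  [0, 0, 0.145, 0],
  [0, 0, 0.15, 0],
  [0, 0, 0.15, 0],
  [0, 0, 0.15, 0],
  [0, 0, 0.15, 0],
])

```text
time: 10.87
ee_pos: [0.4825, -0.3404, 0.3007]
tcp_rot: [-180.0, 0.0, 5.0]
wrist_force: [0.6, 0.3, -1.1]
opening: 0.0359
grasp_force: 49.8
```

```bash
python3 - <<'E'
from h import *
a=snap("scene","s2.png");b=snap("top","t2.png")
print(get_obs()["ee_pos"])
o=np.hstack([cv2.resize(a[100:260,230:370],None,fx=3,fy=3),cv2.resize(b[120:260,290:410],None,fx=3,fy=480/140)])
cv2.imwrite("pics/c2.png",o[:,:,::-1])
E
```

```text
[ 0.48242778 -0.34032059  0.30058951]
```

View pics/c2.png

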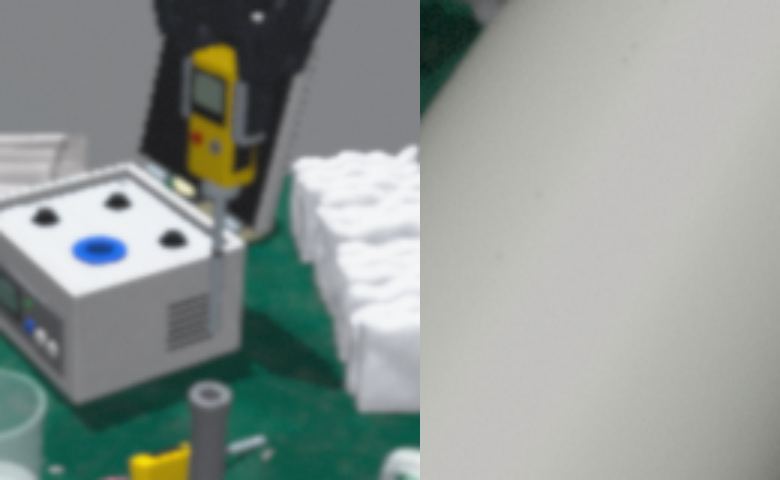

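The thermometer is out of the stand, with its tip at scene (301,212) and its ring at about (302,184). I'll check that it's upright against the projection.

```bash
python3 - <<'E'
from h import *
np.set_printoptions(precision=2,suppress=True)
for z in(0,.06,.101,.186):print(z,proj("scene",(.482,-.3402,.162+z)))
im=cv2.imread("pics/s2.png")
print("tube",proj("scene",(.482,-.3402,.113)),"bush",proj("scene",(.5373,-.1107,.099)))
g=im.astype(int).sum(2)
for v in range(164,216,3):print(v,g[v,294:312])
E
```

```text
0 [300.82 208.79]
0.06 [302.26 181.48]
0.101 [303.31 161.53]
0.186 [305.69 116.37]
tube [299.73 229.57] bush [263.06 181.36]
164 [411 265 204 245 301 340 358 370 378 376 375 368 356 335 286 223 148 103]
167 [316 266 272 293 322 335 324 324 346 353 322 246 174 131 109  99  96  96]
170 [669 654 594 516 456 420 390 365 364 357 325 258 197 139 101  92  97  98]
173 [414 463 551 637 667 658 581 446 376 379 425 496 523 470 377 285 206 145]
176 [680 627 529 440 398 399 397 375 368 398 479 542 526 500 463 407 356 330]
179 [718 722 720 711 690 637 507 398 372 392 470 588 662 676 658 592 496 412]
182 [716 720 721 720 714 671 527 393 368 400 498 600 639 635 602 550 481 375]
185 [704 693 677 655 613 527 403 308 279 291 335 371 387 386 380 374 353 301]
188 [409 398 392 389 385 369 357 359 361 353 354 370 384 386 383 377 348 289]
191 [388 385 386 385 377 367 356 360 362 359 365 377 380 384 388 384 345 282]
194 [388 388 384 383 379 371 359 361 357 354 358 376 383 383 390 381 341 272]
197 [382 379 368 356 349 344 351 362 361 359 372 382 383 382 382 377 333 267]
200 [281 290 301 306 303 316 343 360 364 368 380 387 386 385 379 361 311 247]
203 [290 298 300 287 287 312 340 356 352 359 376 388 390 383 379 346 272 193]
206 [286 291 290 290 291 309 341 355 354 359 376 388 389 390 373 330 243 163]
209 [287 284 278 277 292 319 347 358 357 366 381 390 391 394 384 330 229 150]
212 [299 296 289 287 292 302 327 368 385 387 392 390 389 389 373 326 228 144]
215 [365 376 380 387 387 388 389 390 388 388 387 386 379 362 329 270 190 138]
```

>>> servo_tool([
  [0.002, 0.006, 0, 0],
  [0.006, 0.022, 0, 0],
  [0.011, 0.044, 0, 0],
  [0.016, 0.066, 0, 0],
  [0.021, 0.088, 0, 0],
  [0.026, 0.11, 0, 0],
  [0.032, 0.132, 0, 0],
  [0.037, 0.154, 0, 0],
  [0.042, 0.176, 0, 0],
  [0.047, 0.198, 0, 0],
  [0.051, 0.214, 0, 0],
  [0.054, 0.224, 0, 0],
  [0.055, 0.2295, 0, 0],
  [0.055, 0.2295, -0.01, 0],
  [0.055, 0.2295, -0.02, 0],
  [0.055, 0.2295, -0.03, 0],
  [0.055, 0.2295, -0.035, 0],
  [0.055, 0.2295, -0.035, 0],
  [0.055, 0.2295, -0.035, 0],
])

```text
time: 12.55
ee_pos: [0.5374, -0.1112, 0.2664]
tcp_rot: [-180.0, 0.0, 5.0]
wrist_force: [0.8, 0.2, -1.2]
opening: 0.0353
grasp_force: 49.9
```

```bash
python3 - <<'E'
from h import *
a=snap("scene","s3.png");b=snap("top","t3.png")
o=np.hstack([cv2.resize(a[100:220,200:320],None,fx=4,fy=4),cv2.resize(b[130:230,160:260],None,fx=3.2,fy=4.8)])
cv2.imwrite("pics/c3.png",o[:,:,::-1])
g=a.astype(int).sum(2)
for v in range(120,184,4):print(v,g[v,252:276])
print(get_obs()["ee_pos"])
for z in(0,.06,.101):print(z,proj("scene",(.5373,-.1107,.126+z)))
E
```

```text
120 [396 388 362 303 249 251 269 272 275 295 304 288 269 238 209 209 206 199
 219 290 359 390 395 396]
124 [395 391 372 336 284 272 272 273 272 274 283 282 246 192 130  98  91 108
 174 277 360 393 396 394]
128 [394 393 380 354 330 317 299 282 274 278 285 288 272 251 247 251 256 272
 305 333 372 394 398 396]
132 [394 396 395 393 384 353 325 341 363 376 373 363 355 350 343 354 376 390
 392 393 394 396 394 398]
136 [394 396 395 395 393 395 394 395 388 384 370 365 368 384 390 393 398 398
 397 398 396 397 396 393]
140 [399 397 393 394 395 396 398 394 392 386 372 365 370 384 394 397 396 396
 394 396 393 398 396 394]
144 [431 414 409 409 412 409 406 397 394 387 372 364 371 386 395 394 398 396
 396 397 397 397 395 390]
148 [412 440 456 458 465 462 442 413 392 384 368 359 365 384 396 397 398 398
 396 397 399 395 392 365]
152 [483 482 478 473 465 455 432 406 393 374 348 338 352 380 390 397 394 395
 396 399 397 402 399 390]
156 [521 517 514 512 514 500 472 442 420 400 380 388 455 552 596 587 572 568
 558 538 549 624 660 650]
160 [601 590 575 542 507 479 457 426 398 374 361 357 362 400 466 520 538 534
 543 577 604 591 523 446]
164 [536 562 584 631 673 690 702 710 694 614 465 410 489 584 588 517 449 437
 478 568 660 704 717 717]
168 [720 722 722 722 723 722 722 719 699 623 468 367 317 261 220 191 171 161
 176 215 307 467 638 702]
172 [720 720 720 719 719 720 722 720 713 686 619 575 639 697 717 719 719 719
 718 719 721 722 722 722]
176 [722 722 724 724 723 722 720 718 718 718 718 719 719 720 721 722 722 722
 722 722 722 722 722 722]
180 [719 709 680 615 541 489 450 411 387 371 363 362 374 390 409 431 466 512
 583 659 703 719 722 722]
[ 0.53766839 -0.11114584  0.26695935]
0 [263.03463874 171.54227802]
0.06 [262.97456936 148.70913547]
0.101 [262.93127785 132.25347234]
```

View pics/c3.png

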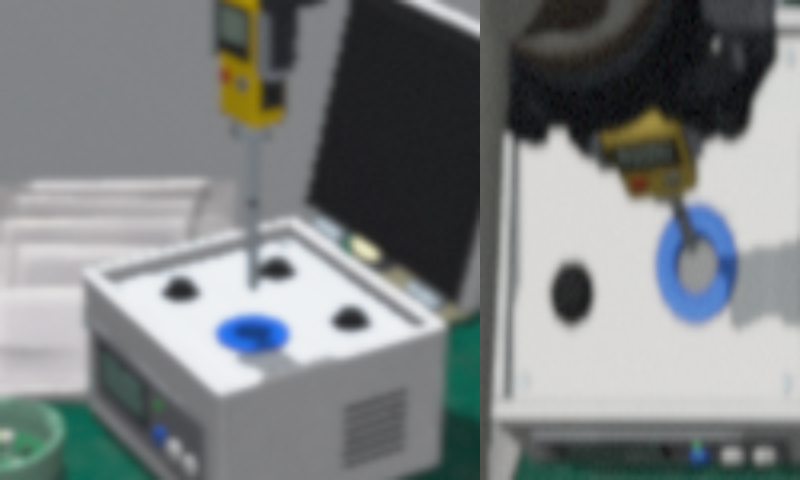

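Scene shows the stem at column 263, over the bush centre at 262.7, and upright. Top shows the tip at about (226,181), which I'll compare with its expected pixel.

```bash
python3 - <<'E'
from h import *
np.set_printoptions(precision=4,suppress=True)
for z in(.122,.126,.182):print(z,proj("top",(.5373,-.1107,z)))
b=cv2.imread("pics/t3.png");print(proj("top",(.5373,-.1107,.099)))
g=b[:,:,2].astype(int)
for v in range(170,192):print(v,g[v,214:240])
E
```

```text
0.122 [225.5117 181.3889]
0.126 [225.2233 180.8513]
0.182 [220.9168 172.8236]
[227.1241 184.3946]
170 [111  99  97  95  93  90  86  91  99 130 160 178 191 201 207 213 215 215
 216 217 218 217 217 217 218 217]
171 [142 121 113 109 102  93  85  79  96 136 174 190 196 194 195 200 204 206
 210 214 217 217 218 218 217 217]
172 [181 167 157 153 145 117  92  77  81 114 148 161 162 159 156 161 168 178
 191 202 210 213 216 217 217 217]
173 [206 201 198 194 183 156 108  74  71  81 100 107 110 105 104 108 114 128
 147 170 190 203 209 212 215 216]
174 [215 214 212 209 199 172 119  72  59  62  72  75  79  81  81  84  83  88
 102 122 149 171 190 204 210 214]
175 [217 217 214 204 186 153 107  68  64  69  67  69  75  79  80  82  80  77
  81  86 100 126 162 192 208 215]
176 [218 216 207 187 155 117  84  74  71  73  69  72  73  80  80  83  85  86
  85  78  81  94 132 171 200 212]
177 [217 211 196 161 118  90  81  74  73  69  70  70  71  74  74  77  79  84
  85  83  78  81  97 137 178 203]
178 [216 204 175 133  94  82  78  79  74  68  71  73  71  64  58  64  69  77
  83  84  82  81  82 105 145 184]
179
[... 739 characters left out ...]

 143 126  88  56  43  39  48  64]
186 [178 130  91  84  77  74  70  83 118 137 145 147 149 145 148 147 150 146
 138 118  80  55  46  44  46  64]
187 [184 136  94  86  81  79  73  85 117 137 147 147 147 147 151 147 148 143
 133 110  83  67  56  51  47  73]
188 [193 150 103  92  82  82  75  82 111 132 144 147 148 148 147 148 146 137
 121  98  83  77  68  55  56  85]
189 [201 169 120  93  85  82  78  83  95 115 134 139 145 144 144 143 134 121
 102  88  84  81  73  58  70  99]
190 [210 187 143 100  87  86  81  79  83  95 112 122 134 135 131 124 113  96
  87  86  82  82  74  65  84 116]
191 [214 200 166 118  94  87  86  85  82  81  93 101 108 111 104  99  92  87
  85  86  83  84  74  74 103 133]
```

The tip lies on the axis in both views, so I'll lower it.

To row units: -8 cm is -0.08, -7.5 cm is -0.075.

>>> servo_tool([
  [0, 0, -0.005, 0],
  [0, 0, -0.01, 0],
  [0, 0, -0.015, 0],
  [0, 0, -0.02, 0],
  [0, 0, -0.025, 0],
  [0, 0, -0.03, 0],
  [0, 0, -0.035, 0],
  [0, 0, -0.04, 0],
  [0, 0, -0.045, 0],
  [0, 0, -0.05, 0],
  [0, 0, -0.055, 0],
  [0, 0, -0.06, 0],
  [0, 0, -0.065, 0],
  [0, 0, -0.07, 0],
  [0, 0, -0.075, 0],
  [0, 0, -0.08, 0],
  [0, 0, -0.08, 0],
  [0, 0, -0.08, 0],
])

```text
time: 14.15
ee_pos: [0.5374, -0.1109, 0.186]
tcp_rot: [-180.0, 0.0, 5.0]
wrist_force: [0.4, -0.1, -1.2]
opening: 0.0354
grasp_force: 49.9
```

```bash
python3 - <<'E'
from h import *
a=snap("scene","s4.png");b=snap("top","t4.png")
o=np.hstack([cv2.resize(a[140:200,233:293],None,fx=8,fy=8,interpolation=2),cv2.resize(b[160:210,200:250],None,fx=6.4,fy=9.6,interpolation=2)])
cv2.imwrite("pics/c4.png",o[:,:,::-1])
g=a.astype(int).sum(2)
for v in range(164,192):print(v,g[v,252:275])
print(get_obs()["ee_pos"],proj("scene",(.5373,-.1107,.099)),proj("scene",(.5373,-.1107,.109)))
E
```

```text
164 [536 562 582 631 662 640 534 423 377 364 358 355 342 334 322 308 325 379
 459 562 661 705 717]
165 [672 687 693 703 709 689 620 504 425 387 371 364 354 334 298 254 219 229
 276 394 550 672 709]
166 [714 719 719 721 719 713 684 633 539 446 386 365 339 300 247 195 158 150
 167 251 410 585 684]
167 [720 722 722 722 722 720 713 698 654 537 416 364 325 258 189 144 126 125
 125 170 293 470 641]
168 [720 720 722 722 722 722 721 716 689 596 452 374 339 300 243 192 166 159
 174 215 304 468 637]
169 [719 719 720 722 722 722 722 719 696 619 466 401 432 472 447 384 333 320
 350 409 490 598 684]
170 [719 719 720 719 721 722 722 718 698 620 473 432 534 637 650 602 553 546
 571 622 667 694 713]
171 [720 720 719 719 719 722 722 718 699 622 473 447 581 688 707 701 691 688
 693 702 714 717 721]
172 [720 721 721 720 719 720 721 717 698 620 475 447 590 696 718 719 719 718
 718 719 719 721 722]
173 [720 722 721 720 719 720 720 717 696 618 471 451 594 698 720 722 722 722
 722 722 722 722 722]
174 [722 723 722 722 720 720 719 714 694 616 471 450 594 698 721 722 722 722
 722 722 722 722 722]
175 [722 72
[... 1065 characters left out ...]
635 702 717]
186 [718 706 667 581 480 406 353 309 281 276 280 279 273 271 266 277 295 327
 394 526 659 708 719]
187 [722 718 708 684 641 565 499 431 376 340 319 309 310 321 331 343 364 394
 439 519 625 680 696]
188 [724 722 719 714 703 683 654 605 541 481 417 385 384 397 409 423 434 449
 465 493 533 585 604]
189 [724 725 722 720 717 714 707 693 663 596 500 450 442 450 456 462 466 468
 469 477 486 496 501]
190 [722 725 724 722 722 717 718 712 692 632 534 481 469 471 470 472 473 475
 473 471 473 475 473]
191 [721 722 724 724 724 722 720 717 706 669 584 501 475 474 472 471 471 472
 475 469 471 472 473]
[ 0.53764648 -0.11095976  0.18654521] [263.06047946 181.364669  ] [263.0509916  177.75821302]
```

View pics/c4.png

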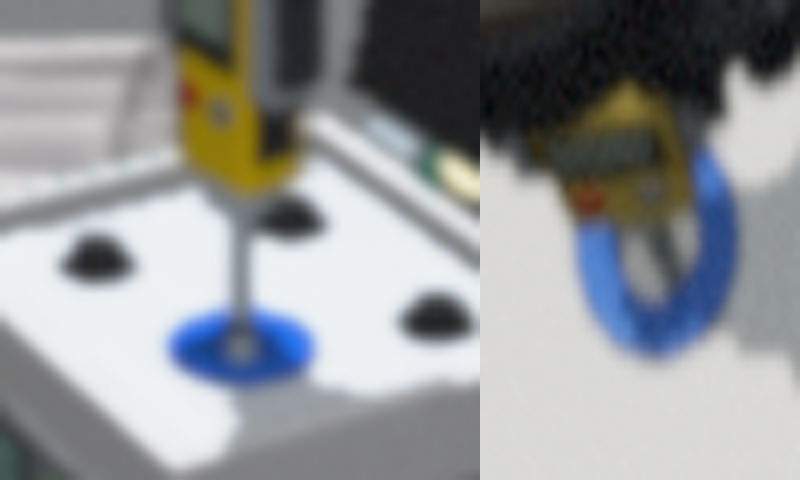

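Scene shows the stem centred in the bush at column 262.7. The ring is at row ~180.8 and the mouth centre at ~182.6, so it needs about 5 mm more. In the top view the stem runs down the bore axis.

To row units: -0.5 cm is -0.005, -0.4 cm is -0.004.

>>> servo_tool([
  [0, 0, -0.002, 0],
  [0, 0, -0.004, 0],
  [0, 0, -0.005, 0],
  [0, 0, -0.005, 0],
  [0, 0, -0.005, 0],
  [0, 0, -0.005, 0],
  [0, 0, -0.005, 0],
  [0, 0, -0.005, 0],
])

```text
time: 14.92
ee_pos: [0.5376, -0.1109, 0.1814]
tcp_rot: [180.0, -0.0, 5.0]
wrist_force: [-0.4, -0.5, -1.7]
opening: 0.0358
grasp_force: 49.9
```

```bash
python3 - <<'E'
from h import *
np.set_printoptions(precision=4,suppress=True)
a=snap("scene","s5.png");b=snap("top","t5.png")
g=a.astype(int).sum(2)
for v in range(174,190):print(v,g[v,258:268])
g=b.astype(int).sum(2)
for v in range(180,193):print(v,g[v,218:240])
for z in(.099,.07,.042):print(z,proj("top",(.5373,-.1107,z)))
E
```

```text
174 [719 716 694 615 465 445 591 698 720 722]
175 [720 714 693 612 466 445 589 698 722 723]
176 [720 713 690 608 465 444 586 693 719 722]
177 [715 702 672 587 453 431 558 673 705 714]
178 [682 644 599 524 426 405 491 588 642 676]
179 [570 520 486 441 390 382 426 481 518 555]
180 [443 406 381 369 361 368 385 399 410 435]
181 [343 307 291 301 319 323 323 314 322 355]
182 [263 234 230 243 266 274 265 251 252 298]
183 [233 217 225 250 279 292 278 251 230 256]
184 [241 231 241 278 306 319 300 262 233 244]
185 [282 256 255 278 299 301 286 259 245 245]
186 [357 307 277 277 278 282 272 271 268 276]
187 [496 424 356 320 313 306 312 319 328 344]
188 [650 579 471 405 381 380 388 397 412 422]
189 [703 668 579 490 452 441 443 449 456 466]
180 [171 170 195 201 211 210 211 222 215 217 215 211 217 214 223 252 281 312
 305 273 287 360]
181 [172 180 199 214 213 215 211 212 207 215 215 208 220 230 242 255 263 263
 267 254 270 313]
182 [192 196 209 224 212 223 214 214 211 216 218 219 257 295 295 299 272 254
 245 251 256 301]
183 [260 257 245 239 230 243 240 243 242 221 226 251 296 368 390 353 302 259
 2
[... 247 characters left out ...]
256 209 203 272 354 387 365 301 246
 253 248 257 284]
187 [419 398 366 350 367 423 435 419 389 327 244 222 246 298 330 321 269 251
 241 258 262 299]
188 [425 411 379 346 363 401 433 430 417 365 288 245 236 260 284 270 266 252
 254 257 268 319]
189 [422 412 384 347 324 363 406 428 426 401 337 263 239 240 254 246 253 247
 252 249 289 346]
190 [428 425 405 362 308 313 359 389 403 397 352 285 241 248 242 253 255 253
 260 263 314 386]
191 [439 424 415 381 307 271 299 326 349 340 321 273 251 240 246 260 265 257
 270 293 339 414]
192 [461 446 430 395 315 258 254 261 280 274 266 250 247 256 255 262 262 271
 280 318 386 428]
0.099 [227.1241 184.3946]
0.07 [229.0525 187.9894]
0.042 [230.8122 191.2697]
```

Ring row 182.4 against the mouth at 182.6, and the stem is centred within about 1 mm in both views. Handing in.

```bash
python3 -c "
from workcell import *
print(job_done())"
```

```text
the job is handed in; nothing more can be done
None
```

I opened the lid onto its stop and let go of it. The thermometer is now held still and upright in the guide hole, with its ring level with the top of the bush and the stem centred to about 1 mm by the camera views. I handed the job in at about 15 s of robot time, but it returned no verdict. The pink, purple and small yellow look-alikes toppled during the lid move, apparently by themselves.

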